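# Centre-punch a drawer front for its second pull

## Task

The white pantry drawer front on the plywood bed still lacks its second pull: slide it along the bed, without lifting it, until the red spot marked on it sits right under the tip of the green hand punch, and let go of it. Then push the red palm knob down until the tip bears firmly on the spot, and let the punch spring back up, leaving the drawer front where it is. Disturb nothing else on the counter.

Things in the scene. Friction and masses are not known exactly. Their poses are not given: they have to be found in the camera images.
- press: Fixed hand punch stand: plywood bed (x -150..150, y -340..160 mm, top at z = 15) with a green column. Origin on the counter straight below the punch tip. Column 40 x 36 mm at y = +125 (its foot begins at y = +95); an arm (30 mm wide, z 133..163) runs along -y to a round head (diameter 40, z 115..170) about the punch. Work enters from the open -y side.
- punch: The moving punch: red palm knob on top, steel pin (14 mm diameter tapering to a 4 mm tip) below. It slides straight down 20 mm at most; 14 mm down its tip touches the face of a drawer front on the bed. A spring pushes it back up (about 1.5 N at rest, 3 N at contact). Origin on the counter below the tip when the punch is up; it moves down with the punch.
- tip (a point): The lower end of the punch tip, 47 mm above the counter when up, so 14 mm above the face of the drawer front.
- knob_top (a point): Centre of the flat top of the red palm knob (48 mm diameter, flat part 42 mm), straight above the tip, 217 mm above the counter when up.
- front: Drawer front to be punched: white painted wood, 200 (x) x 100 (y) x 18 mm (z), about 0.3 kg, lying face up on the bed. Origin at the centre of its underside. At x = -55 mm it has a dark bar pull; at x = +55 mm the red spot. At the start its +x end points somewhere between the punch and the robot; the way round does not matter at the end.
- mark (a point): Centre of the red spot (14 mm diameter, with a thin pencil cross of 50 mm), on the upper face of the drawer front: x = +55, y = 0, z = 18 mm in its frame.
- pull (a point): Middle of the dark bar pull on the drawer front, x = -55, y = 0, z = 37 mm in its frame. The bar is 46 mm long along the front's x, 20 mm wide along its y and 18 mm high (28 to 46 mm above the underside, its top 28 mm above the face), on a 12 mm stem. Pinch it across its 20 mm width from above.
- finished: Bystander: a finished drawer front of the same size with two dark pulls and no spot, on the counter to the left of the bed. Origin at the centre of its underside.
- candle: Bystander: brown pillar candle on a white stand, 90 mm diameter, 170 mm high. Origin at the centre of its underside.
- goblet: Bystander: glass goblet, 68 mm diameter, 150 mm high. Origin at the centre of its foot.
- screwdriver: Bystander: screwdriver lying on the counter, 190 mm long. Origin below its middle.

How it is judged:
By the outcome, as a careful person would: the job done as asked, in the order asked, and still so for the second after the job is handed in, with the robot touching nothing.
It also fails if it takes over 48 s, if anything falls off the work surface, if the arm or the gripper's body presses on something with over 40 N, if the wrist force passes 120 N, or if a joint passes its speed limit or range.

## Robot

A 7-joint arm with a two-finger parallel gripper is mounted at the origin on the work surface. World frame = base frame: x ahead of the robot, y to its left, z up, the work surface at z = 0. Lengths are in m, angles in rad, forces in N, time in s.
With the tool pointing down it reaches from about 0.425 to 0.875 m from the base axis. Payload 8.4 kg.
Tool frame: the origin (TCP) lies on the front face of the gripper's body, between the roots of the fingers; the fingertips stand 73 mm ahead of it and the grasp point (between the pads) lies 54 mm ahead of it (ctrl.grip_point_offset is the z of the grasp point in the tool frame, in m); z points along the fingers, y is the line along which they close (so a half turn about z gives the same grasp; the last joint's range is limited). The gripper opens to 85 mm and grips with 20 to 120 N. Pads are 22 mm wide; open, the fingers measure 114 mm over their backs; the gripper's body (76 mm by 85 mm) begins 54 mm behind the grasp point. The pads swing forward as they close: fully open they stand 13 mm farther back than shut.
Start: joints at [-1.395, 0.333, 0.04, 1.465, -0.013, 1.343, -0.059], TCP at [0.176, 0.626, 0.304] pointing down, gripper open.
Joint ranges: [-2.58, 2.58], [-0.38, 2.09], [-1.3, 1.39], [0.25, 2.4], [-1.5, 4.64], [0.08, 2.09], [-2.65, 2.65]. Speed limits (rad/s): [2.22, 2.22, 2.79, 2.79, 3.14, 3.14, 3.14].

## Interface

Orientations are given as a rotation vector (axis times angle).
In Python, from rig import ctrl, optics, ticket gives the robot as it stands.
- The arm moves only by the tool move_arm, never from a script. Its argument "moves" is a list of rows, each an object with "delta_rot": the turn, a rotation vector about the tool's x, y, z in degrees, a list of three; "delta_pos": the shift along the tool's x, y, z in cm, a list of three; "gripper": the finger opening in cm, from 0 to 8.54. A call has exactly 10 rows; each row shifts and turns the commanded pose from where the row before left it, along the tool's axes as they then stand; what a row does not reach is not made up. A row lasts 1/8 s, in which the tool goes at most 62.5 mm and 10.7 degrees, less where a joint would pass 70% of its speed; a pose out of reach is approached as far as the arm can. A call with a gripper value outside its range is refused whole. The fingers move at their own pace and stop on an object; "force" is the grip in N (left out, the last holds). Time passes only in rows, so rows that do not move let the fingers close, or fill a call up. It gives the time, the measured TCP pose, the force, the opening and the grip force at its end, in the units of the state.
- ctrl.get_obs(): the state, without advancing time (a new reading comes with each control period).
- optics.grab_frame(name): name is "scene" or "top" or "wrist"; returns the picture (480x640x3 uint8, red, green, blue); there is no depth.
- optics.camera_model(name): a dict with "vertical_fov" (degrees; the focal length in pixels is half the picture's height over the tangent of half this angle, whatever the lens; pixels are square), "cx", "cy" (the principal point, pixels), "D" ([k1, k2, p1, p2, k3] as OpenCV has them; the pictures are not rectified), "extrinsics" (4x4, takes a point from camera to world coordinates). Camera axes: x right, y up, looking along -z (the intrinsics and any distortion apply to the point x, -y, -z); pixel columns grow to the right and rows downward; lengths in m; the calibration is good to about 2 mm. A picture is of the moment at which its call begins: read the wrist's pose just before it. camera_model takes no time and is no camera call; for the wrist camera it gives the pose at the moment of the call.
- ticket.job_done(): hands the job in; it is judged then, once.
The state is a dict: "clock": time; "qpos": joint angles; "joint_velocities": joint speeds; "effort": joint torques, N m; "position": TCP position; "tool_rot": TCP orientation; "force": force on the tool from outside, world axes, zero at the start; "torque": the same for the moment, N m; "gripper_width": finger opening in m; "gripper_force": force on a finger pad.
Only numpy, scipy, OpenCV 4.12 (cv2) and the standard library are available. Lean on these libraries where they do the work, as an engineer would, in place of code of your own. Each camera call takes 0.05 s, during which the arm holds its last target. There are 200 camera calls.

## Working session

There is one attempt and no reset: what is moved stays moved. The work goes in short steps, Python scripts to look and compute and a tool call to move; the robot and the scene stay as the last step left them, time stands still between calls to the robot, and variables do not carry over. Pictures are saved under pics/ and viewed, at most 10 in all, crops included, and the job is handed in when it is done.

Besides the shell and the picture viewer there is one more tool, called after "Request:" in YAML: its name, and indented under it one key for each argument. move_arm: Moves the arm, as the interface text tells. Its arguments: {"type":"object","properties":{"moves":{"type":"array"},"force":{"type":"number"}},"required":["moves"]}

```bash
mkdir -p pics; ls; python3 - <<'E'
from rig import ctrl, optics
import cv2
print(ctrl.get_obs(), ctrl.grip_point_offset)
for n in ("scene","top"):
    print(n, optics.camera_model(n))
    cv2.imwrite(f"pics/{n}0.png", optics.grab_frame(n)[:,:,::-1])
E
```

```text
pics
{'clock': 0.0, 'qpos': array([-1.39521117,  0.3338957 ,  0.03985689,  1.4662787 , -0.01341789,
        1.34325218, -0.05846705]), 'joint_velocities': array([-0.00027284, -0.00027107, -0.00149562,  0.00038045, -0.00134601,
       -0.00038545,  0.00093597]), 'effort': array([ 1.43642388e-03, -6.58562994e+01,  1.36592120e+00, -4.05553293e+01,
        1.67527283e-02,  1.27279872e-02,  5.92516585e-05]), 'position': array([0.17628668, 0.62529583, 0.3030271 ]), 'tool_rot': array([-4.30213771e-01, -3.11186223e+00,  2.45441677e-03]), 'force': array([-0.67678268, -0.25438078,  0.05770225]), 'torque': array([ 0.00299596, -0.00841189, -0.05622118]), 'gripper_force': 0.0, 'gripper_width': 0.085500285569928} 0.0539
scene {'vertical_fov': 42.65994519889746, 'cx': 327.47343717378453, 'cy': 243.13571632484894, 'D': array([0.03330432, 0.        , 0.        , 0.        , 0.        ]), 'extrinsics': array([[-0.33020344, -0.62908613,  0.70371609,  1.76702562],
       [ 0.94387742, -0.21388886,  0.25168823,  0.46310586],
       [-0.00781654,  0.74733005,  0.66440703,  1.26320483],
       [ 0.        ,  0.        ,  0.        ,  1.        ]])}
top {'vertical_fov': 50.29762716978798, 'cx': 323.55396887711214, 'cy': 238.57627628021584, 'D': array([-0.14339194,  0.        ,  0.        ,  0.        ,  0.        ]), 'extrinsics': array([[-0.00832992,  0.99428501, -0.10643275,  0.50390167],
       [-0.99942726, -0.00478704,  0.03349971,  0.05268816],
       [ 0.03279876,  0.10665085,  0.99375542,  1.29978018],
       [ 0.        ,  0.        ,  0.        ,  1.        ]])}
```

View pics/scene0.png

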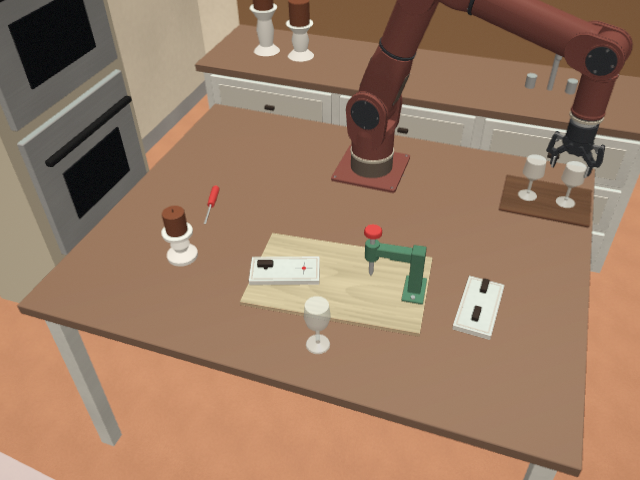

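View pics/top0.png

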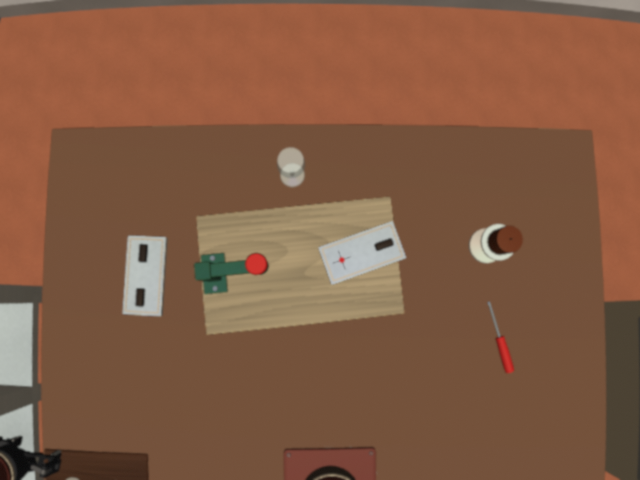

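The scene view shows the spot near (304,268), the pull near (265,264), the knob near (373,231) and the tip near (371,275). In the top view the spot is near (342,260), the pull near (384,244) and the knob near (256,264). Next I'll enlarge these areas.

```bash
cat > h.py <<'E'
import numpy as np, cv2
from rig import ctrl, optics
from scipy.optimize import least_squares
def K(m):
    f=240/np.tan(np.radians(m["vertical_fov"]/2)); return np.array([[f,0,m["cx"]],[0,f,m["cy"]],[0,0,1.]])
def ray(m,px):
    u=cv2.undistortPoints(np.array([[px]],float),K(m),m["D"])[0,0]
    E=m["extrinsics"]; d=E[:3,:3]@np.array([u[0],-u[1],-1]); return E[:3,3],d/np.linalg.norm(d)
def proj(m,P):
    E=m["extrinsics"]; p=(np.atleast_2d(P)-E[:3,3])@E[:3,:3]*[1,-1,-1]
    return cv2.projectPoints(p,np.zeros(3),np.zeros(3),K(m),m["D"])[0][:,0]
def atz(m,px,z):
    o,d=ray(m,px); return o+d*(z-o[2])/d[2]
def tri(obs):
    A=np.zeros((3,3));b=np.zeros(3)
    for m,px in obs:
        o,d=ray(m,px);Q=np.eye(3)-np.outer(d,d);A+=Q;b+=Q@o
    P=np.linalg.solve(A,b)
    return P,[np.round(proj(m,P)[0]-px,1) for m,px in obs]
def crop(img,x,y,w,h,s):
    return cv2.resize(img[y:y+h,x:x+w],None,fx=s,fy=s,interpolation=cv2.INTER_CUBIC)
E
python3 - <<'E'
from h import *
a=cv2.imread("pics/scene0.png");b=cv2.imread("pics/top0.png")
cv2.imwrite("pics/c0.png",np.vstack([crop(a,240,220,200,74,4),crop(b,190,215,200,74,4)]))
E
```

```text
(no output)
```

View pics/c0.png

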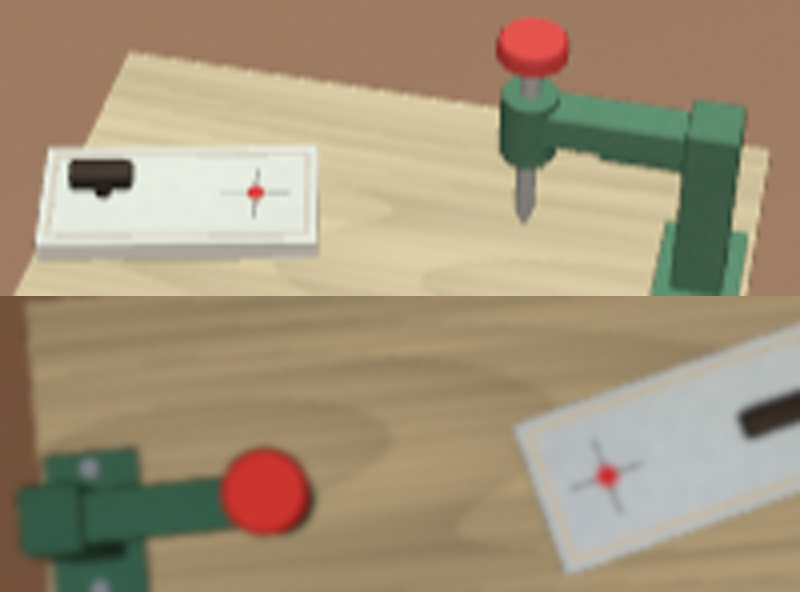

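Enlarged readings: in the scene view, spot (303.6,267.6), tip (370.6,275.4), knob top (373,229.8), pull top (264.9,261.6). In the top view, spot (341.4,259.6) and knob top (255.6,263.4). Triangulating now.

```bash
python3 - <<'E'
from h import *
S=optics.camera_model("scene");T=optics.camera_model("top")
b=cv2.imread("pics/top0.png");a=cv2.imread("pics/scene0.png")
sub=b[230:262,365:402].max(2)<90; y,x=np.nonzero(sub); pt=(x.mean()+365,y.mean()+230)
sub=a[255:272,255:276].max(2)<90; y,x=np.nonzero(sub); ps=(x.mean()+255,y.mean()+255)
print("pull px",pt,ps)
np.set_printoptions(precision=4,suppress=True)
M=tri([(S,(303.6,267.6)),(T,(341.4,259.6))]);print("mark",M, atz(S,(303.6,267.6),.033),atz(T,(341.4,259.6),.033))
k=tri([(S,(373,229.8)),(T,(255.6,263.4))]);print("knob",k,atz(S,(373,229.8),.217),atz(T,(255.6,263.4),.217))
print("tip@47",atz(S,(370.6,275.4),.047))
P=tri([(S,ps),(T,pt)]);print("pull",P,atz(T,pt,.058),atz(S,ps,.054))
d=M[0]-P[0];print("dist",np.hypot(*d[:2]),"yaw front",np.degrees(np.arctan2(d[1],d[0])))
for c in [(197,217),(390,198),(403,313),(207,334)]: print("bed",atz(T,c,.015))
for c in [(319.5,247),(390.5,221.5),(406,257),(332.5,284)]: print("front",atz(T,c,.033))
for n,c in dict(gob=(292,176),candle=(485,247)).items(): print(n,atz(T,c,0))
print(optics.camera_model("wrist")["extrinsics"])
from scipy.spatial.transform import Rotation as R
print(R.from_rotvec(ctrl.get_obs()["tool_rot"]).as_matrix())
E
```

```text
pull px (np.float64(383.635593220339), np.float64(244.0084745762712)) (np.float64(264.88392857142856), np.float64(263.3125))
mark (array([ 0.5866, -0.0335,  0.0331]), [array([-0.2, -0. ]), array([-0.2,  0.1])]) [ 0.5865 -0.033   0.033 ] [ 0.5868 -0.034   0.033 ]
knob (array([0.5677, 0.1613, 0.2142]), [array([-0.2,  0. ]), array([-0.2,  0.1])]) [0.5708 0.1625 0.217 ] [0.5677 0.1606 0.217 ]
tip@47 [0.5686 0.1622 0.047 ]
pull (array([ 0.6233, -0.1374,  0.0513]), [array([-0.1, -0. ]), array([-0.1,  0. ])]) [ 0.6228 -0.1367  0.058 ] [ 0.6258 -0.1357  0.054 ]
dist 0.11015292129170079 yaw front 109.44175328920959
bed [0.6982 0.3309 0.015 ]
bed [ 0.7456 -0.1624  0.015 ]
bed [ 0.452  -0.1893  0.015 ]
bed [0.4037 0.302  0.015 ]
front [0.6185 0.0203 0.033 ]
front [ 0.682  -0.1592  0.033 ]
front [ 0.5921 -0.1964  0.033 ]
front [ 0.5264 -0.0112  0.033 ]
gob [0.8068 0.0894 0.    ]
candle [ 0.6189 -0.4141  0.    ]
[[ 0.272  -0.9132 -0.3035  0.0979]
 [ 0.9623  0.2579  0.0866  0.6476]
 [-0.0008 -0.3156  0.9489  0.3727]
 [ 0.      0.      0.      1.    ]]
[[-0.9625  0.2714 -0.0003]
 [ 0.2714  0.9625 -0.0014]
 [-0.     -0.0014 -1.    ]]
```

Request:
move_arm:
  moves:
    - {"delta_rot": [0, 0, 9.1], "delta_pos": [0, 0, -1], "gripper": 8.5}
    - {"delta_rot": [0, 0, 9.1], "delta_pos": [0, 0, -1], "gripper": 8.5}
    - {"delta_rot": [0, 0, 9.1], "delta_pos": [0, 0, -1], "gripper": 8.5}
    - {"delta_rot": [0, 0, 9.1], "delta_pos": [0, 0, -1], "gripper": 8.5}
    - {"delta_rot": [0, 0, 9.1], "delta_pos": [0, 0, -1], "gripper": 8.5}
    - {"delta_rot": [0, 0, 9.3], "delta_pos": [0, 0, -1], "gripper": 8.5}
    - {"delta_rot": [0, 0, 0], "delta_pos": [-5.5, 1.06, 0], "gripper": 8.5}
    - {"delta_rot": [0, 0, 0], "delta_pos": [-5.5, 1.06, 0], "gripper": 8.5}
    - {"delta_rot": [0, 0, 0], "delta_pos": [-5.5, 1.06, 0], "gripper": 8.5}
    - {"delta_rot": [0, 0, 0], "delta_pos": [-5.5, 1.06, 0], "gripper": 8.5}

```text
clock: 1.35
position: [0.2903, 0.4304, 0.3636]
tool_rot: [1.814, 2.565, -0.001]
force: [1.4, 0.0, 0.2]
gripper_width: 0.0849
gripper_force: 0.0
```

Request:
move_arm:
  moves:
    - {"delta_rot": [0, 0, 0], "delta_pos": [-5.5, 1.06, 0], "gripper": 8.5}
    - {"delta_rot": [0, 0, 0], "delta_pos": [-5.5, 1.06, 0], "gripper": 8.5}
    - {"delta_rot": [0, 0, 0], "delta_pos": [-5.5, 1.06, 0], "gripper": 8.5}
    - {"delta_rot": [0, 0, 0], "delta_pos": [-5.5, 1.06, 0], "gripper": 8.5}
    - {"delta_rot": [0, 0, 0], "delta_pos": [-5.5, 1.06, 0], "gripper": 8.5}
    - {"delta_rot": [0, 0, 0], "delta_pos": [-5.5, 1.06, 0], "gripper": 8.5}
    - {"delta_rot": [0, 0, 0], "delta_pos": [-5.5, 1.06, 0], "gripper": 8.5}
    - {"delta_rot": [0, 0, 0], "delta_pos": [-5.5, 1.06, 0], "gripper": 8.5}
    - {"delta_rot": [0, 0, 0], "delta_pos": [-5.5, 1.06, 0], "gripper": 8.5}
    - {"delta_rot": [0, 0, 0], "delta_pos": [-5.5, 1.06, 0], "gripper": 8.5}

```text
clock: 2.6
position: [0.5733, -0.0524, 0.3639]
tool_rot: [1.813, 2.566, 0.001]
force: [-0.2, 0.5, 0.2]
gripper_width: 0.0852
gripper_force: 0.0
```

Request:
move_arm:
  moves:
    - {"delta_rot": [0, 0, 0], "delta_pos": [-4, 0.8, 0], "gripper": 8.5}
    - {"delta_rot": [0, 0, 0], "delta_pos": [-4, 0.8, 0], "gripper": 8.5}
    - {"delta_rot": [0, 0, 0], "delta_pos": [-1.6, 0.3, 2], "gripper": 8.5}
    - {"delta_rot": [0, 0, 0], "delta_pos": [0, 0, 3], "gripper": 8.5}
    - {"delta_rot": [0, 0, 0], "delta_pos": [0, 0, 3], "gripper": 8.5}
    - {"delta_rot": [0, 0, 0], "delta_pos": [0, 0, 2], "gripper": 8.5}
    - {"delta_rot": [0, 0, 0], "delta_pos": [0, 0, 1], "gripper": 8.5}
    - {"delta_rot": [0, 0, 0], "delta_pos": [0, 0, 0], "gripper": 8.5}
    - {"delta_rot": [0, 0, 0], "delta_pos": [0, 0, 0], "gripper": 8.5}
    - {"delta_rot": [0, 0, 0], "delta_pos": [0, 0, 0], "gripper": 8.5}

```text
clock: 3.85
position: [0.623, -0.1353, 0.2548]
tool_rot: [1.813, 2.564, 0.001]
force: [0.7, -0.6, -0.4]
gripper_width: 0.085
gripper_force: 0.0
```

```bash
python3 - <<'E'
from h import *
import pickle
m=optics.camera_model("wrist");o=ctrl.get_obs()
i=optics.grab_frame("wrist")[:,:,::-1];cv2.imwrite("pics/w1.png",i);pickle.dump(m,open("w1.pkl","wb"))
print(o["position"],o["tool_rot"])
print(m["extrinsics"].round(4),m["vertical_fov"],m["D"],m["cx"],m["cy"])
print(proj(m,[[.5866,-.0335,.033],[.6235,-.137,.052],[.5685,.162,.047]]))
E
```

```text
[ 0.62298596 -0.13532574  0.25483476] [1.81344923e+00 2.56397505e+00 1.19480115e-03]
[[ 0.9431 -0.3151 -0.1059  0.5956]
 [ 0.3325  0.895   0.2975 -0.0585]
 [ 0.0011 -0.3158  0.9488  0.3244]
 [ 0.      0.      0.      1.    ]] 70.37021251088261 [-0.03045505  0.          0.          0.          0.        ] 314.76076263149537 240.09040137171712
[[ 314.13058405   92.06290565]
 [ 314.65538451  231.70796483]
 [ 391.79776451 -236.53796679]]
```

View pics/w1.png

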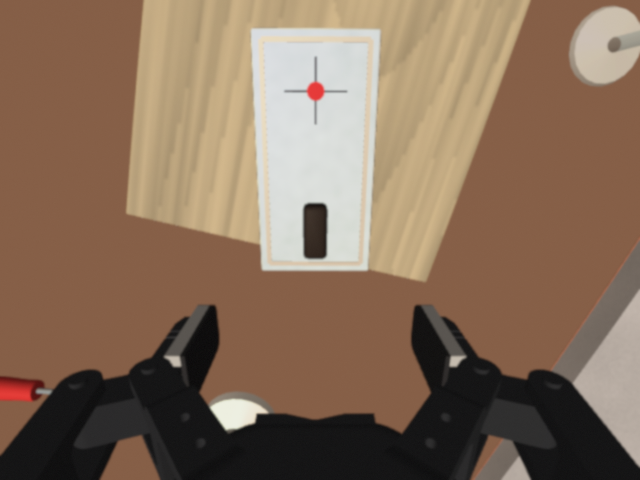

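The wrist view shows the spot at (315.5,91) and the pull at (315,231), within about 1.4 px of the prediction. The pull is aligned with the fingers, so I'll descend.

Request:
move_arm:
  moves:
    - {"delta_rot": [0, 0, 0], "delta_pos": [-0.2, 0, 2], "gripper": 8.5}
    - {"delta_rot": [0, 0, 0], "delta_pos": [0, 0, 3], "gripper": 8.5}
    - {"delta_rot": [0, 0, 0], "delta_pos": [0, 0, 3], "gripper": 8.5}
    - {"delta_rot": [0, 0, 0], "delta_pos": [0, 0, 2], "gripper": 6}
    - {"delta_rot": [0, 0, 0], "delta_pos": [0, 0, 2], "gripper": 6}
    - {"delta_rot": [0, 0, 0], "delta_pos": [0, 0, 1], "gripper": 6}
    - {"delta_rot": [0, 0, 0], "delta_pos": [0, 0, 1], "gripper": 5}
    - {"delta_rot": [0, 0, 0], "delta_pos": [0, 0, 0], "gripper": 4}
    - {"delta_rot": [0, 0, 0], "delta_pos": [0, 0, 0], "gripper": 4}
    - {"delta_rot": [0, 0, 0], "delta_pos": [0, 0, 0], "gripper": 4}
  force: 30

```text
clock: 5.15
position: [0.6236, -0.1372, 0.1146]
tool_rot: [1.814, 2.564, 0.001]
force: [-0.5, 0.4, 0.4]
gripper_width: 0.04
gripper_force: 0.0
```

Request:
move_arm:
  moves:
    - {"delta_rot": [0, 0, 0], "delta_pos": [0, 0, 0], "gripper": 3}
    - {"delta_rot": [0, 0, 0], "delta_pos": [0, 0, 0], "gripper": 2.5}
    - {"delta_rot": [0, 0, 0], "delta_pos": [0, 0, 0], "gripper": 2}
    - {"delta_rot": [0, 0, 0], "delta_pos": [0, 0, 0], "gripper": 1.5}
    - {"delta_rot": [0, 0, 0], "delta_pos": [0, 0, 0], "gripper": 1}
    - {"delta_rot": [0, 0, 0], "delta_pos": [0, 0, 0], "gripper": 1}
    - {"delta_rot": [0, 0, 0], "delta_pos": [0, 0, 0], "gripper": 1}
    - {"delta_rot": [0, 0, 0], "delta_pos": [0, 0, 0], "gripper": 1}
    - {"delta_rot": [0, 0, 0], "delta_pos": [0, 0, 0], "gripper": 1}
    - {"delta_rot": [0, 0, 0], "delta_pos": [0, 0, 0], "gripper": 1}
  force: 30

```text
clock: 6.4
position: [0.6235, -0.1371, 0.1142]
tool_rot: [1.814, 2.565, 0.0]
force: [-0.4, 1.0, 4.9]
gripper_width: 0.0193
gripper_force: 30.3
```

```bash
python3 - <<'E'
from h import *
import pickle
m=optics.camera_model("wrist");o=ctrl.get_obs()
i=optics.grab_frame("wrist")[:,:,::-1];cv2.imwrite("pics/w2.png",i);pickle.dump(m,open("w2.pkl","wb"))
s=optics.grab_frame("scene")[:,:,::-1];cv2.imwrite("pics/s2.png",s)
t=optics.grab_frame("top")[:,:,::-1];cv2.imwrite("pics/t2.png",t)
print(o["position"],o["tool_rot"],o["gripper_width"],o["gripper_force"],o["force"])
print(proj(m,[[.5866,-.0335,.033],[.5685,.162,.047]]))
cv2.imwrite("pics/v2.png",np.hstack([cv2.resize(i,(400,300)),crop(s,240,220,133,100,3)[:300,:399]]))
def red(img,box):
    x0,y0,x1,y1=box;h=img[y0:y1,x0:x1].astype(int)
    k=(h[...,2]>150)&(h[...,1]<110)&(h[...,0]<110);y,x=np.nonzero(k);return x.mean()+x0,y.mean()+y0,k.sum()
print("wrist red",red(i,(200,0,440,300)))
E
```

```text
[ 0.62349409 -0.13713292  0.11416719] [1.81396957e+00 2.56452555e+00 3.54304042e-04] 0.019281046625306993 30.344207882881165 [-0.36853917  0.96548951  4.93838343]
[[ 314.28799696   52.56902292]
 [ 438.41569488 -409.61906926]]
wrist red (np.float64(315.5671785028791), np.float64(50.31573896353167), np.int64(1042))
```

View pics/v2.png

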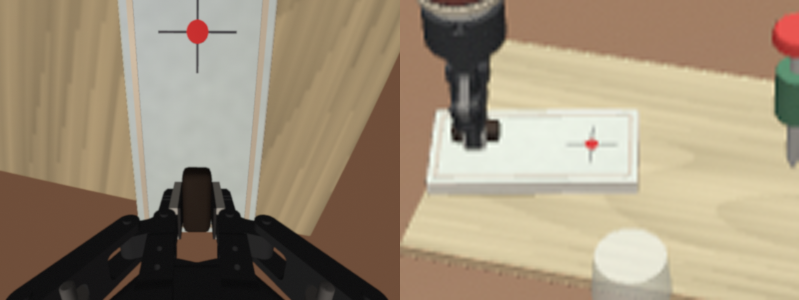

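The pull is gripped: width 19.3 mm, 30 N, spot at (315.6,50.3) in the wrist view. Now I'll slide the front to the punch.

Request:
move_arm:
  moves:
    - {"delta_rot": [0, 0, 0], "delta_pos": [1, 0.25, 0], "gripper": 1}
    - {"delta_rot": [0, 0, 0], "delta_pos": [2, 0.5, 0], "gripper": 1}
    - {"delta_rot": [0, 0, 0], "delta_pos": [2.2, 0.56, 0], "gripper": 1}
    - {"delta_rot": [0, 0, 0], "delta_pos": [2.2, 0.56, 0], "gripper": 1}
    - {"delta_rot": [0, 0, 0], "delta_pos": [2.2, 0.56, 0], "gripper": 1}
    - {"delta_rot": [0, 0, 0], "delta_pos": [2.2, 0.56, 0], "gripper": 1}
    - {"delta_rot": [0, 0, 0], "delta_pos": [2.2, 0.56, 0], "gripper": 1}
    - {"delta_rot": [0, 0, 0], "delta_pos": [2.2, 0.56, 0], "gripper": 1}
    - {"delta_rot": [0, 0, 0], "delta_pos": [1.8, 0.45, 0], "gripper": 1}
    - {"delta_rot": [0, 0, 0], "delta_pos": [1, 0.25, 0], "gripper": 1}
  force: 30

```text
clock: 7.8
position: [0.6053, 0.0588, 0.1141]
tool_rot: [1.813, 2.565, -0.001]
force: [0.3, -3.5, 5.2]
gripper_width: 0.0194
gripper_force: 30.4
```

```bash
python3 - <<'E'
from h import *
import pickle
m=optics.camera_model("wrist");o=ctrl.get_obs()
i=optics.grab_frame("wrist")[:,:,::-1];cv2.imwrite("pics/w3.png",i);pickle.dump(m,open("w3.pkl","wb"))
s=optics.grab_frame("scene")[:,:,::-1];cv2.imwrite("pics/s3.png",s)
print(o["position"],o["tool_rot"],o["gripper_width"],o["gripper_force"],o["force"])
print(proj(m,[[.5685,.162,.033],[.5685,.162,.047]]))
cv2.imwrite("pics/v3.png",np.hstack([crop(i,260,0,100,150,4),crop(s,340,230,66,100,6)[:600,:396]]))
E
```

```text
[0.60534617 0.05880932 0.1141445 ] [ 1.81257624e+00  2.56482227e+00 -6.65807025e-04] 0.019372770178009868 30.417094230651855 [ 0.34606434 -3.45280705  5.15655674]
[[314.34020185  53.44897528]
 [314.294924    45.4531204 ]]
```

View pics/v3.png

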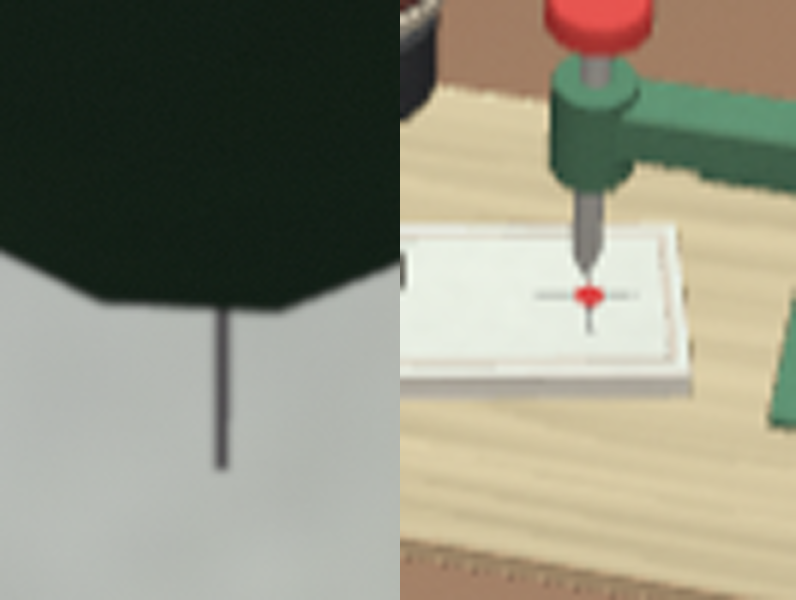

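```bash
python3 - <<'E'
from h import *
S=optics.camera_model("scene");W=__import__("pickle").load(open("w3.pkl","rb"))
np.set_printoptions(precision=4,suppress=True)
s=cv2.imread("pics/s3.png")
h=s[270:288,360:384].astype(float); w=np.clip(h[...,2]-h[...,:2].max(2)-60,0,None); y,x=np.mgrid[270:288,360:384]
rc=((w*x).sum()/w.sum(),(w*y).sum()/w.sum()); print("red",rc)
a=s[:,:,:]; 
for tip in [(370.75,275.4),(370.6,275.2)]:
    t=atz(S,tip,.047); print(t,"target mark px",proj(S,[[t[0],t[1],.033]]))
for mk in [(371.1,278.9),rc]: print("mark",atz(S,mk,.033))
# rows around the tip, enlarged
cv2.imwrite("pics/v4.png",crop(s,355,262,32,24,25))
E
```

```text
red (np.float64(371.07729468599035), np.float64(278.77536231884056))
[0.5685 0.1626 0.047 ] target mark px [[370.5578 278.9321]]
[0.5679 0.1619 0.047 ] target mark px [[370.4086 278.732 ]]
mark [0.5679 0.164  0.033 ]
mark [0.5674 0.1638 0.033 ]
```

View pics/v4.png

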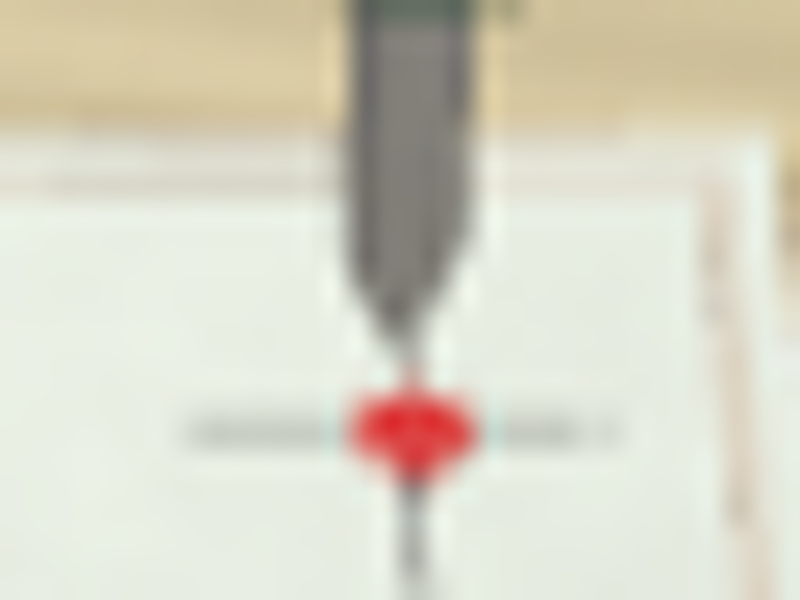

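The enlarged scene crop shows the spot centre at (371.05,278.8) and the tip end at about (370.5,275.1). The target is about (370.4,278.5), so the front should go back about 1.5 mm in y and 1 mm in x. The top view's knob position says the same.

Request:
move_arm:
  moves:
    - {"delta_rot": [0, 0, 0], "delta_pos": [-0.06, -0.07, 0], "gripper": 1}
    - {"delta_rot": [0, 0, 0], "delta_pos": [-0.05, -0.07, 0], "gripper": 1}
    - {"delta_rot": [0, 0, 0], "delta_pos": [0, 0, 0], "gripper": 1}
    - {"delta_rot": [0, 0, 0], "delta_pos": [0, 0, 0], "gripper": 1}
    - {"delta_rot": [0, 0, 0], "delta_pos": [0, 0, 0], "gripper": 1}
    - {"delta_rot": [0, 0, 0], "delta_pos": [0, 0, 0], "gripper": 1}
    - {"delta_rot": [0, 0, 0], "delta_pos": [0, 0, 0], "gripper": 1}
    - {"delta_rot": [0, 0, 0], "delta_pos": [0, 0, 0], "gripper": 1}
    - {"delta_rot": [0, 0, 0], "delta_pos": [0, 0, 0], "gripper": 1}
    - {"delta_rot": [0, 0, 0], "delta_pos": [0, 0, 0], "gripper": 1}
  force: 30

```text
clock: 9.15
position: [0.6045, 0.058, 0.1142]
tool_rot: [-1.813, -2.565, -0.002]
force: [0.4, 2.4, 5.8]
gripper_width: 0.0198
gripper_force: 30.5
```

```bash
python3 - <<'E'
from h import *
S=optics.camera_model("scene");o=ctrl.get_obs()
w=0;n=4
s=np.mean([optics.grab_frame("scene")[:,:,::-1].astype(float) for _ in range(n)],0);cv2.imwrite("pics/s5.png",s)
h=s[270:288,360:384]; w=np.clip(h[...,2]-h[...,:2].max(2)-60,0,None); y,x=np.mgrid[270:288,360:384]
rc=((w*x).sum()/w.sum(),(w*y).sum()/w.sum()); print("red",rc,atz(S,rc,.033),o["position"],o["force"])
E
```

```text
red (np.float64(370.44572158365264), np.float64(278.5108556832695)) [0.56698106 0.16178077 0.033     ] [0.60452208 0.05802373 0.11415258] [0.41079554 2.36524487 5.77178231][ WARN:0@1.480] global loadsave.cpp:1063 imwrite_ Unsupported depth image for selected encoder is fallbacked to CV_8U.
```

The spot now sits at (370.4,278.5), on target, so I'll release and rise.

Request:
move_arm:
  moves:
    - {"delta_rot": [0, 0, 0], "delta_pos": [0, 0, 0], "gripper": 2.5}
    - {"delta_rot": [0, 0, 0], "delta_pos": [0, 0, 0], "gripper": 3.5}
    - {"delta_rot": [0, 0, 0], "delta_pos": [0, 0, 0], "gripper": 4.5}
    - {"delta_rot": [0, 0, 0], "delta_pos": [0, 0, 0], "gripper": 4.5}
    - {"delta_rot": [0, 0, 0], "delta_pos": [0, 0, -0.5], "gripper": 4.5}
    - {"delta_rot": [0, 0, 0], "delta_pos": [0, 0, -2], "gripper": 4.5}
    - {"delta_rot": [0, 0, 0], "delta_pos": [0, 0, -3.5], "gripper": 4.5}
    - {"delta_rot": [0, 0, 0], "delta_pos": [0, 0, -4], "gripper": 4.5}
    - {"delta_rot": [0, 0, 0], "delta_pos": [0, 0, -4], "gripper": 3}
    - {"delta_rot": [0, 0, 0], "delta_pos": [0, 0, -4], "gripper": 2}

```text
clock: 10.6
position: [0.6044, 0.0561, 0.2969]
tool_rot: [1.815, 2.564, 0.002]
force: [1.1, 1.1, -0.6]
gripper_width: 0.02
gripper_force: 0.0
```

```bash
python3 - <<'E'
from h import *
S=optics.camera_model("scene");T=optics.camera_model("top");o=ctrl.get_obs();np.set_printoptions(precision=4,suppress=True)
s=np.mean([optics.grab_frame("scene")[:,:,::-1].astype(float) for _ in range(3)],0).astype(np.uint8);cv2.imwrite("pics/s6.png",s)
h=s[270:288,360:384].astype(float); w=np.clip(h[...,2]-h[...,:2].max(2)-60,0,None); y,x=np.mgrid[270:288,360:384]
rc=((w*x).sum()/w.sum(),(w*y).sum()/w.sum()); print("red",rc,atz(S,rc,.033),o["position"],o["force"],o["gripper_width"])
cv2.imwrite("pics/v6.png",np.hstack([crop(s,240,220,160,120,3),crop(s,352,255,33,37,10)[:360,:320]]))
E
```

```text
red (np.float64(370.44303797468353), np.float64(278.5101265822785)) [0.567  0.1618 0.033 ] [0.6044 0.0561 0.2969] [ 1.1305  1.0662 -0.6287] 0.019950852273575
```

View pics/v6.png

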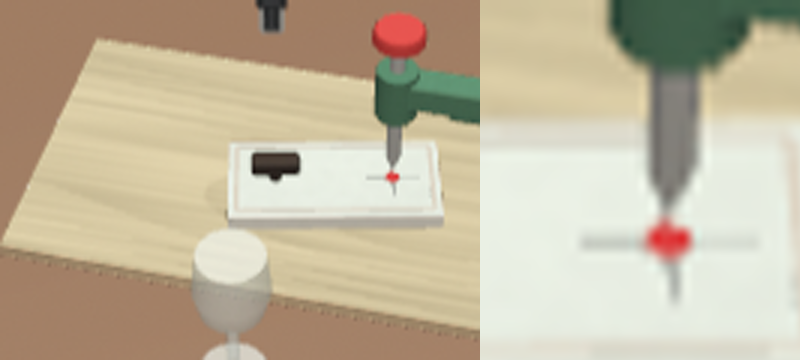

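The front stayed put after release, with the spot right under the tip (tip end at about (370.4,275), spot at (370.4,278.5)). Next: go above the knob with shut fingers.

Request:
move_arm:
  moves:
    - {"delta_rot": [0, 0, 0], "delta_pos": [0, 0, -2], "gripper": 0}
    - {"delta_rot": [0, 0, 0], "delta_pos": [0, 0, -2], "gripper": 0}
    - {"delta_rot": [0, 0, 0], "delta_pos": [2.2, 0, 0], "gripper": 0}
    - {"delta_rot": [0, 0, 0], "delta_pos": [3, 0, 0], "gripper": 0}
    - {"delta_rot": [0, 0, 0], "delta_pos": [3, 0, 0], "gripper": 0}
    - {"delta_rot": [0, 0, 0], "delta_pos": [2, 0, 0], "gripper": 0}
    - {"delta_rot": [0, 0, 0], "delta_pos": [0.9, 0, 0], "gripper": 0}
    - {"delta_rot": [0, 0, 0], "delta_pos": [0, 0, 1.5], "gripper": 0}
    - {"delta_rot": [0, 0, 0], "delta_pos": [0, 0, 1.5], "gripper": 0}
    - {"delta_rot": [0, 0, 0], "delta_pos": [0, 0, 0], "gripper": 0}

```text
clock: 12.0
position: [0.567, 0.1601, 0.3021]
tool_rot: [-1.816, -2.562, 0.004]
force: [-0.5, -0.2, -0.2]
gripper_width: 0.0
gripper_force: 0.0
```

```bash
python3 - <<'E'
from h import *
o=ctrl.get_obs()
s=optics.grab_frame("scene")[:,:,::-1];t=optics.grab_frame("top")[:,:,::-1]
cv2.imwrite("pics/s7.png",s);cv2.imwrite("pics/t7.png",t);print(o["position"],o["tool_rot"],o["force"],o["gripper_width"])
cv2.imwrite("pics/v7.png",np.hstack([crop(s,330,190,80,120,5),crop(t,215,215,80,120,5)]))
E
```

```text
[0.56695148 0.16005694 0.30213607] [-1.81564494 -2.56245246  0.00437884] [-0.5226537  -0.22075173 -0.23590629] 3.4001692572288055e-05
```

View pics/v7.png

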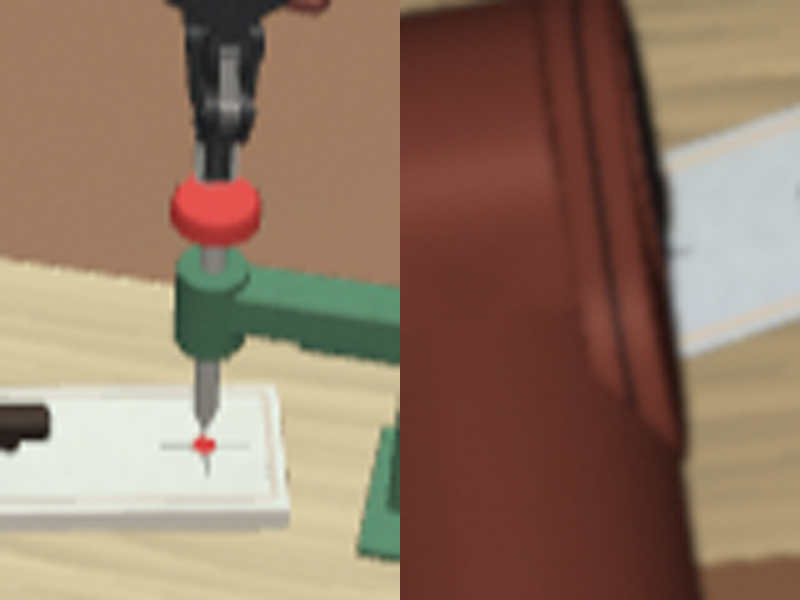

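The shut fingers stand centred above the knob, about 12 mm clear. Pushing down in steps.

Request:
move_arm:
  moves:
    - {"delta_rot": [0, 0, 0], "delta_pos": [0.1, 0.1, 0.5], "gripper": 0}
    - {"delta_rot": [0, 0, 0], "delta_pos": [0, 0, 0.5], "gripper": 0}
    - {"delta_rot": [0, 0, 0], "delta_pos": [0, 0, 0.3], "gripper": 0}
    - {"delta_rot": [0, 0, 0], "delta_pos": [0, 0, 0.3], "gripper": 0}
    - {"delta_rot": [0, 0, 0], "delta_pos": [0, 0, 0.3], "gripper": 0}
    - {"delta_rot": [0, 0, 0], "delta_pos": [0, 0, 0.2], "gripper": 0}
    - {"delta_rot": [0, 0, 0], "delta_pos": [0, 0, 0.2], "gripper": 0}
    - {"delta_rot": [0, 0, 0], "delta_pos": [0, 0, 0.1], "gripper": 0}
    - {"delta_rot": [0, 0, 0], "delta_pos": [0, 0, 0], "gripper": 0}
    - {"delta_rot": [0, 0, 0], "delta_pos": [0, 0, 0], "gripper": 0}

```text
clock: 13.35
position: [0.568, 0.1625, 0.28]
tool_rot: [-1.814, -2.565, 0.0]
force: [-2.4, -0.9, 2.1]
gripper_width: -0.0001
gripper_force: 1.2
```

Request:
move_arm:
  moves:
    - {"delta_rot": [0, 0, 0], "delta_pos": [0, 0, 0.1], "gripper": 0}
    - {"delta_rot": [0, 0, 0], "delta_pos": [0, 0, 0.1], "gripper": 0}
    - {"delta_rot": [0, 0, 0], "delta_pos": [0, 0, 0.1], "gripper": 0}
    - {"delta_rot": [0, 0, 0], "delta_pos": [0, 0, 0.1], "gripper": 0}
    - {"delta_rot": [0, 0, 0], "delta_pos": [0, 0, 0.1], "gripper": 0}
    - {"delta_rot": [0, 0, 0], "delta_pos": [0, 0, 0.1], "gripper": 0}
    - {"delta_rot": [0, 0, 0], "delta_pos": [0, 0, 0], "gripper": 0}
    - {"delta_rot": [0, 0, 0], "delta_pos": [0, 0, 0], "gripper": 0}
    - {"delta_rot": [0, 0, 0], "delta_pos": [0, 0, 0], "gripper": 0}
    - {"delta_rot": [0, 0, 0], "delta_pos": [0, 0, 0], "gripper": 0}

```text
clock: 14.6
position: [0.5682, 0.1625, 0.2752]
tool_rot: [-1.814, -2.564, -0.001]
force: [-7.1, -0.8, 14.5]
gripper_width: -0.0002
gripper_force: 7.3
```

Request:
move_arm:
  moves:
    - {"delta_rot": [0, 0, 0], "delta_pos": [0, -0.05, 0.05], "gripper": 0}
    - {"delta_rot": [0, 0, 0], "delta_pos": [0, 0, 0.05], "gripper": 0}
    - {"delta_rot": [0, 0, 0], "delta_pos": [0, 0, 0.05], "gripper": 0}
    - {"delta_rot": [0, 0, 0], "delta_pos": [0, 0, 0], "gripper": 0}
    - {"delta_rot": [0, 0, 0], "delta_pos": [0, 0, 0], "gripper": 0}
    - {"delta_rot": [0, 0, 0], "delta_pos": [0, 0, 0], "gripper": 0}
    - {"delta_rot": [0, 0, 0], "delta_pos": [0, 0, 0], "gripper": 0}
    - {"delta_rot": [0, 0, 0], "delta_pos": [0, 0, 0], "gripper": 0}
    - {"delta_rot": [0, 0, 0], "delta_pos": [0, 0, 0], "gripper": 0}
    - {"delta_rot": [0, 0, 0], "delta_pos": [0, 0, 0], "gripper": 0}

```text
clock: 15.85
position: [0.5681, 0.1624, 0.2748]
tool_rot: [1.814, 2.565, 0.004]
force: [-8.8, -1.6, 23.0]
gripper_width: -0.0001
gripper_force: 11.5
```

```bash
python3 - <<'E'
from h import *
o=ctrl.get_obs()
s=optics.grab_frame("scene")[:,:,::-1]
cv2.imwrite("pics/s8.png",s);print(o["position"],o["force"])
cv2.imwrite("pics/v8.png",np.hstack([crop(s,330,190,80,120,5),crop(s,355,262,32,48,12)[:600,:384]]))
E
```

```text
[0.56813502 0.16241112 0.27477441] [-8.82197394 -1.58563623 23.04128573]Traceback (most recent call last):
  File "<stdin>", line 5, in <module>
    return _nx.concatenate(arrs, 1, dtype=dtype, casting=casting)
           ~~~~~~~~~~~~~~~^^^^^^^^^^^^^^^^^^^^^^^^^^^^^^^^^^^^^^^
ValueError: all the input array dimensions except for the concatenation axis must match exactly, but along dimension 0, the array at index 0 has size 600 and the array at index 1 has size 576
```

The tip is bearing at 23 N with the travel stopped. I'll lift straight up and let the spring return it.

Request:
move_arm:
  moves:
    - {"delta_rot": [0, 0, 0], "delta_pos": [0, 0, -0.2], "gripper": 0}
    - {"delta_rot": [0, 0, 0], "delta_pos": [0, 0, -0.3], "gripper": 0}
    - {"delta_rot": [0, 0, 0], "delta_pos": [0, 0, -0.3], "gripper": 0}
    - {"delta_rot": [0, 0, 0], "delta_pos": [0, 0, -0.4], "gripper": 0}
    - {"delta_rot": [0, 0, 0], "delta_pos": [0, 0, -0.5], "gripper": 0}
    - {"delta_rot": [0, 0, 0], "delta_pos": [0, 0, -0.8], "gripper": 0}
    - {"delta_rot": [0, 0, 0], "delta_pos": [0, 0, -1.5], "gripper": 0}
    - {"delta_rot": [0, 0, 0], "delta_pos": [0, 0, -2], "gripper": 0}
    - {"delta_rot": [0, 0, 0], "delta_pos": [0, 0, -2], "gripper": 0}
    - {"delta_rot": [0, 0, 0], "delta_pos": [0, 0, -1], "gripper": 0}

```text
clock: 17.15
position: [0.5679, 0.1622, 0.3641]
tool_rot: [1.814, 2.564, 0.002]
force: [0.3, 0.3, 0.2]
gripper_width: -0.0003
gripper_force: 0.0
```

```bash
python3 - <<'E'
from h import *
o=ctrl.get_obs()
f=optics.grab_frame("scene")[:,:,::-1];s=cv2.imread("pics/s8.png")
cv2.imwrite("pics/s9.png",f);print(o["position"],o["force"])
h=f[270:288,360:384].astype(float); w=np.clip(h[...,2]-h[...,:2].max(2)-60,0,None); y,x=np.mgrid[270:288,360:384]
print("red",(w*x).sum()/w.sum(),(w*y).sum()/w.sum())
cv2.imwrite("pics/v9.png",np.hstack([crop(s,355,262,27,40,15),crop(f,330,210,79,120,5)]))
E
```

```text
[0.56786982 0.1622075  0.364059  ] [0.27486834 0.3241733  0.19506202]
red 370.4460154241645 278.5115681233933
```

View pics/v9.png

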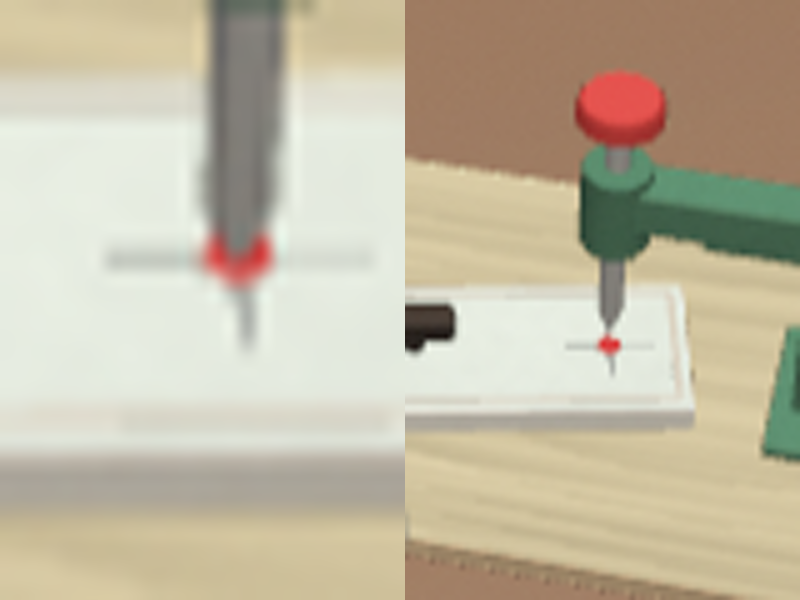

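The left crop shows the tip pressed onto the middle of the spot, around (238,255). In the right crop the punch is back up and the spot is still at (370.4,278.5), so I'm handing in.

```bash
python3 -c "
from rig import ticket
print(ticket.job_done())"
```

```text
the job is handed in; nothing more can be done
None
```

The drawer front was slid under the punch and released, the punch was pressed on the red spot at 23 N and sprang back with the front unmoved, and the job was handed in at about 17 s; no verdict was returned.

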